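Line a centrifuge bucket and snap its cap shut

TASK

Nest the orange liner cup upright in the metal centrifuge bucket, all the way to its floor, and let go of it. Then set the blue domed cap over it and press it down by its knob until the spring catches snap over its edge all round and it sits flush on the black gasket. Do not let go: finish while the gripper is still firmly pressing the cap down on the gasket, with the jar, bottle, specimen cup and pen around it left where they are.

Things in the scene. Friction and masses are not known exactly. Their poses are not given: they have to be found in the camera images.
- bucket: fixed aluminium centrifuge bucket, open at the top, on a round grey foot (120 mm across, 9 mm high). Origin at the centre of the foot's underside, z up. Tapered inside: inner floor 13 mm above the origin (inner radius 28 mm), mouth 58 mm above it (inner radius 32 mm)
- bucket_catches (a point): point on the bucket's axis, 70 mm above its origin, level with the noses of four upright steel spring catches at 45, 135, 225 and 315 degrees from the bucket's x axis. They stand 45 to 51 mm from the axis, tops 75 mm above the origin; round noses reach in to 41.5 mm. The cap's edge pushes each 2.5 mm outward (1900 N/m, low friction); then they spring back over its rim
- bucket_seat (a point): centre of the upper face of the black rubber gasket ring (radius 33 to 40 mm) round the bucket's mouth, 60 mm above the bucket's origin; the cap's underside rests here when it is snapped on
- liner: loose orange plastic cup, open at the top, 92 mm high, wall 3 mm, outer radius 25.5 mm at the foot, 30 mm at the rim, about 60 g. Origin at the centre of its underside, z up; starts upright on the worktop. Nested, its origin is 13 mm and its rim 105 mm above the bucket's origin, so it can be gripped across the outside near the rim and set in from above, clear of the catches
- cap: loose blue plastic domed cap, hollow below, about 100 g, starts upright on the worktop; fits at any yaw. Origin at the centre of its underside, z up. Flange 88 mm across, 6 mm thick, lower edge bevelled from 78 mm; dome 72 mm across, inner radius 33 mm, inside height 51 mm, flat top 55 mm above the origin
- cap_knob (a point): centre of the top of the cap's white upright cylindrical knob, 26 mm across, 36 mm high, 91 mm above the cap's origin. Pressing: the catches meet the bevel with the cap's underside 10 mm above the gasket; the push needed grows to 10 to 20 N, then drops suddenly about 8 mm above it: the catches snap in and pull the cap down; on the gasket it rises steeply
- sample_jar: bystander: small jar with a green cap, 34 mm across, 48 mm high; origin under its centre
- dropper_bottle: bystander: white dropper bottle, 28 mm across, 74 mm high; origin under its centre
- specimen_cup: bystander: yellow specimen cup with a blue lid, 64 mm across, 84 mm high; origin under its centre
- marker_pen: bystander: marker pen lying flat, 135 mm long, 17 mm thick, nearer the robot than the bucket; origin under its centre
- gasket: the black rubber gasket ring fixed round the bucket's mouth; the origin of this entry is the bucket's origin, its upper face is at point bucket_seat
Things that resemble listed ones, but are neither listed nor needed, are in the scene too. Leave any green or purple look-alike of the liner alone.

How it is judged:
On the way, in this order (a step that is already met when the one before it is completed fails the run):
1. the liner stands nested on the bucket's floor, upright and let go (z of liner in the frame of bucket between 0.01 and 0.017 m and horizontal distance between liner and bucket below 0.006 m and angle between liner's own z axis and vertical below 0.08 rad and contact force between the fingers and liner below 0.1 N), for 0.2 s.
2. the cap is snapped on, flush on the gasket over the nested liner (z of liner in the frame of bucket between 0.01 and 0.017 m and horizontal distance between liner and bucket below 0.006 m and angle between liner's own z axis and vertical below 0.08 rad and z of cap in the frame of bucket_seat between -0.002 and 0.002 m and horizontal distance between cap and bucket_seat below 0.005 m and angle between cap's own z axis and vertical below 0.03 rad), for 0.2 s.
At the end, for the whole second after the job is handed in: Liner on the bucket floor (within 4 mm, 6 mm of the axis, 0.08 rad of upright); cap snapped on (underside within 2 mm of the gasket, 5 mm of the axis, 0.03 rad of level), at rest; the fingers are on the cap and still press it on the gasket with more than 4 N (all of step 2 and contact force between cap and gasket above 4 N and contact force between the fingers and cap above 2 N and linear speed of cap below 0.02 m/s); the arm keeps its last pose, push and grip.
It fails at once if the sample jar is displaced by more than 40 mm (distance of sample_jar from where it was at the start of the episode above 0.04 m).
It fails at once if the dropper bottle is displaced by more than 40 mm (distance of dropper_bottle from where it was at the start of the episode above 0.04 m).
It fails at once if the specimen cup is displaced by more than 40 mm (distance of specimen_cup from where it was at the start of the episode above 0.04 m).
It fails at once if the marker pen is displaced by more than 40 mm (distance of marker_pen from where it was at the start of the episode above 0.04 m).
It also fails if it takes over 64 s, if anything falls off the work surface, if the arm or the gripper's body presses on something with over 40 N, if the wrist force passes 120 N, or if a joint passes its speed limit or range.

ROBOT

A 6-joint arm with a two-finger parallel gripper is mounted at the origin on a cart in front of the work surface, level with it; the furniture and walls round the work are solid. World frame = base frame: x ahead of the robot, y to its left, z up, the work surface at z = 0. Lengths are in m, angles in rad, forces in N, time in s.
With the tool pointing down it reaches from about 0.25 to 0.725 m from the base axis. Payload 9.7 kg.
Tool frame: the origin (TCP) lies at the very end of the fingers, on their centre line; the grasp point (between the pads) lies 19 mm behind it; z points along the fingers, y is the line along which they close (so a half turn about z gives the same grasp; the last joint's range is limited). The gripper opens to 85 mm and grips with 20 to 120 N. Pads are 22 mm wide; open, the fingers measure 114 mm over their backs; the gripper's body (76 mm by 85 mm) begins 54 mm behind the grasp point. The pads swing forward as they close: fully open they stand 13 mm farther back than shut.
Start: joints at [-1.317, 0.087, 0.176, 1.66, 0, 1.571], TCP at [0.138, -0.532, 0.191] pointing down, gripper open.
Joint ranges: [-3.13, 3.13], [-0.85, 1.81], [-1.15, 1.24], [-2.2, 2.28], [-1.44, 1.52], [-3.14, 3.14]. Speed limits (rad/s): [2.22, 2.22, 2.57, 3.14, 3.14, 3.14].

INTERFACE

Orientations are given as [roll, pitch, yaw] about the fixed x, y, z axes, in that order (R = Rz(yaw) Ry(pitch) Rx(roll)).
In Python, from workcell import readout, get_image, camera_params, job_done gives the robot as it stands.
- The arm moves only by the tool apply_moves, never from a script. Its argument "increments" is a list of rows, each a list of 3 entries, a list of its own where there are three numbers: the turn, a rotation vector about the tool's x, y, z in degrees, then the shift along the tool's x, y, z in mm, then the finger opening in mm, from 0 to 85.4. In form: [[[wx, wy, wz], [tx, ty, tz], hand], ...]. A call has 1 to 12 rows; each row is the pose to reach, as a shift and turn from the pose commanded when the call began, along the tool's axes at that moment; what a row does not reach only later rows make up. A row lasts 1/10 s, in which the tool goes at most 50 mm and 8.59 degrees, less where a joint would pass 70% of its speed; a pose out of reach is approached as far as the arm can. A call with a gripper value outside its range is refused whole. The fingers move at their own pace and stop on an object; the grip force is fixed at half the most. Time passes only in rows, so rows that repeat a pose let the fingers close. It gives the time, the measured TCP pose, the force, the opening and the grip force at its end, in the units of the state.
- readout.state(): the state, without advancing time (a new reading comes with each control period).
- get_image(name): name is "scene" or "top"; returns the picture (384x512x3 uint8, red, green, blue); there is no depth.
- camera_params(name): a dict with "mtx" (3x3 intrinsics, pixels), "world_from_camera" (4x4, takes a point from camera to world coordinates). Camera axes: x right, y up, looking along -z (the intrinsics and any distortion apply to the point x, -y, -z); pixel columns grow to the right and rows downward; lengths in m; the calibration is good to about 2 mm. A picture is of the moment at which its call begins. camera_params takes no time and is no camera call.
- job_done(): hands the job in; it is judged then, once.
The state is a dict: "clock": time; "q": joint angles; "qd": joint speeds; "effort": joint torques, N m; "eef_pos": TCP position; "tool_rot": TCP orientation; "ft_force": force on the tool from outside, world axes, zero at the start; "torque": the same for the moment, N m; "width": finger opening in m; "finger_force": force on a finger pad.
Only numpy, scipy, OpenCV 4.12 (cv2) and the standard library are available. Lean on these libraries where they do the work, as an engineer would, in place of code of your own. Each camera call takes 0.05 s, during which the arm holds its last target. There are 200 camera calls.

## Working session

There is one attempt and no reset: what is moved stays moved. The work goes in short steps, Python scripts to look and compute and a tool call to move; the robot and the scene stay as the last step left them, time stands still between calls to the robot, and variables do not carry over. Pictures are saved under pics/ and viewed, at most 10 in all, crops included, and the job is handed in when it is done.

Besides the shell and the picture viewer there is one more tool, called as a command line: name --argument value ..., lists and objects as JSON in quotes. apply_moves: Moves the arm, as the interface text tells. Its arguments: {"type":"object","properties":{"increments":{"type":"array"}},"required":["increments"]}

```bash
mkdir -p pics; ls; python3 - <<'E'
from workcell import *
import cv2,numpy as np
for n in("scene","top"):
    im=get_image(n); np.save(n+".npy",im); cv2.imwrite(f"pics/{n}0.png",im[:,:,::-1])
    p=camera_params(n); print({k:np.round(v,4).tolist() if not isinstance(v,str) else v for k,v in p.items()})
print(readout.state())
E
```

```text
pics
{'mtx': [[448.4172, 0.0, 260.5541], [0.0, 448.4172, 193.9626], [0.0, 0.0, 1.0]], 'world_from_camera': [[-0.5267, 0.4545, -0.7183, -0.3327], [-0.85, -0.29, 0.4398, 0.5804], [-0.0084, 0.8422, 0.539, 0.7525], [0.0, 0.0, 0.0, 1.0]]}
{'mtx': [[366.3999, 0.0, 252.8318], [0.0, 366.3999, 184.6799], [0.0, 0.0, 1.0]], 'world_from_camera': [[-0.0254, 0.9894, -0.1429, 0.3555], [-0.9997, -0.0246, 0.0068, 0.0654], [0.0032, 0.1431, 0.9897, 1.264], [0.0, 0.0, 0.0, 1.0]]}
{'clock': 0.1, 'q': array([-1.31692547e+00,  8.74202807e-02,  1.75227695e-01,  1.65979146e+00,
        2.80709590e-05,  1.57080720e+00]), 'qd': array([ 0.00029524,  0.00013876,  0.00318653, -0.00166781, -0.00062133,
        0.00114288]), 'effort': array([-2.27290649e-03, -5.21562874e+01,  4.65651333e+01,  1.59503252e-02,
       -6.55428539e-05, -3.67967459e-06]), 'eef_pos': array([ 0.13808167, -0.53213335,  0.19075298]), 'tool_rot': array([-3.14040493e+00, -2.80580190e-05,  2.53859942e-01]), 'ft_force': array([ 0.49152061,  0.22912526, -0.30843505]), 'torque': array([-0.05109875,  0.01389904, -0.01804073]), 'finger_force': 0.0, 'width': 0.08530510517294683}
```

View pics/scene0.png

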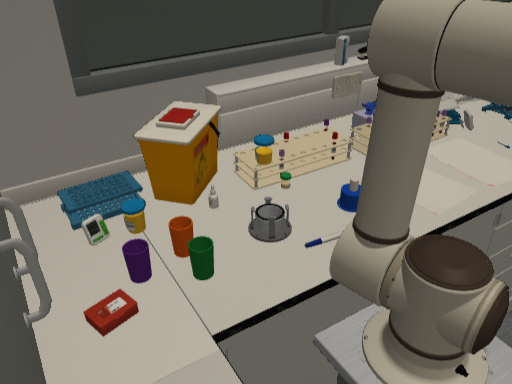

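View pics/top0.png

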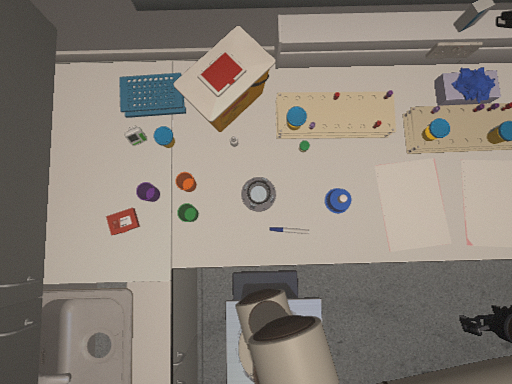

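Candidates for the liner:
- orange cup: scene (181,237), top (186,182)
- green cup: scene (202,258), top (188,213)
- purple cup: scene (138,261), top (148,192)
- orange sharps bin: scene (185,150)

I choose the orange cup. The cap is the blue dome with the white knob at scene (352,195), top (338,200). The blue lids on the yellow cups, e.g. top (164,136), are not it. The bucket is at scene (270,220), top (259,194).

```bash
cat > h.py <<'E'
import numpy as np,cv2
from workcell import *
def cam(n):
    p=camera_params(n); return np.array(p["mtx"]),np.array(p["world_from_camera"])
def ray(n,u,v):
    K,T=cam(n); d=np.linalg.inv(K)@[u,v,1]; return T[:3,3],T[:3,:3]@(d*[1,-1,-1])
def onz(n,u,v,z):
    o,d=ray(n,u,v); return (o+d*(z-o[2])/d[2])
def proj(n,P):
    K,T=cam(n); c=T[:3,:3].T@(np.asarray(P)-T[:3,3]); c=K@(c*[1,-1,-1]); return c[:2]/c[2]
def tri(uv1,uv2):
    a,b=ray("scene",*uv1),ray("top",*uv2); A=[];B=[]
    M=0;r=0
    for o,d in(a,b):
        d=d/np.linalg.norm(d);Q=np.eye(3)-np.outer(d,d);M=M+Q;r=r+Q@o
    return np.linalg.solve(M,r)
def blob(n,im,lo,hi,near,rad):
    hsv=cv2.cvtColor(im,cv2.COLOR_RGB2HSV);m=cv2.inRange(hsv,np.array(lo),np.array(hi))
    k=np.zeros_like(m);cv2.circle(k,near,rad,255,-1);m&=k
    cs,_=cv2.findContours(m,cv2.RETR_EXTERNAL,cv2.CHAIN_APPROX_NONE)
    return max(cs,key=cv2.contourArea)[:,0,:],m
def save(name,items,k=4,r=32):
    rows=[]
    for n,im,c in items:
        for (u,v) in [c]:
            rows.append(cv2.resize(im[v-r:v+r,u-r:u+r],None,fx=k,fy=k,interpolation=cv2.INTER_CUBIC))
    h=len(rows)//2
    cv2.imwrite(f"pics/{name}.png",np.vstack([np.hstack(rows[:h]),np.hstack(rows[h:])])[:,:,::-1])
E
python3 - <<'E'
from h import *
S=np.load("scene.npy");T=np.load("top.npy")
save("crops",[("s",S,(181,237)),("s",S,(270,220)),("s",S,(352,195)),("t",T,(186,182)),("t",T,(259,194)),("t",T,(338,200))])
for n,im,c in(("scene",S,(181,237)),("top",T,(186,182))):
    b,m=blob(n,im,(3,140,90),(14,255,255),c,26); print("liner",n,b.min(0),b.max(0),b.mean(0),cv2.minEnclosingCircle(b))
for n,im,c in(("scene",S,(352,195)),("top",T,(338,200))):
    b,m=blob(n,im,(100,120,60),(125,255,255),c,26); print("cap",n,b.min(0),b.max(0),b.mean(0),cv2.minEnclosingCircle(b))
for n,u,v,z in(("liner",186,182,.092),("bucket",259,194,.06),("cap",338,200,.05),("jar",304,146,.05),("drop",234,141,.07),("spec",164,136,.084),("pen",289,231,.01),("purple",148,192,.09),("green",188,213,.09)): print(n,onz("top",u,v,z))
E
```

```text
liner scene [169 216] [192 256] [181.04807692 235.22115385] ((181.48147583007812, 236.3518524169922), 20.408523559570312)
liner top [176 172] [195 191] [185.46296296 181.64814815] ((186.0, 181.5), 10.547611236572266)
cap scene [337 184] [360 211] [349.59090909 196.63636364] ((350.3883972167969, 196.9828338623047), 14.756387710571289)
cap top [325 189] [350 212] [337.51428571 200.17142857] ((337.69708251953125, 199.8211669921875), 12.882766723632812)
liner [0.53888747 0.27314216 0.092     ]
bucket [0.49772693 0.03750914 0.06      ]
cap [ 0.47223068 -0.22517247  0.05      ]
jar [ 0.65936923 -0.12029755  0.05      ]
drop [0.67729132 0.11649977 0.07      ]
spec [0.69624014 0.34753515 0.084     ]
pen [ 0.37460673 -0.06201968  0.01      ]
purple [0.50961545 0.39591657 0.09      ]
green [0.43867786 0.26703106 0.09      ]
```

View pics/crops.png

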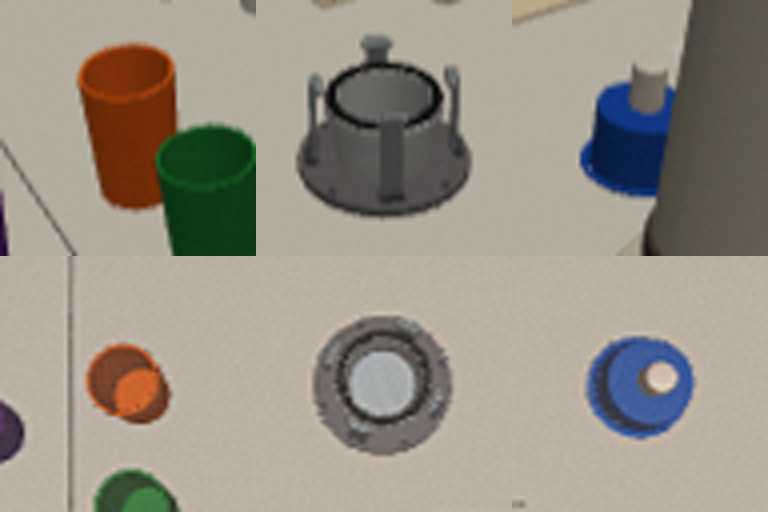

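The crop confirms the orange open cup (scene rim centre ≈(180.9,223.3), top ≈(185,181.2)). It also shows the bucket's gasket (scene (270,211.7), top (258.9,192.5)) and the cap's knob top (scene (354.5,178.5), top (343,198.5)). Next I triangulate these and check them against the feet.

```bash
python3 - <<'E'
from h import *
T=np.load("top.npy")
np.set_printoptions(precision=4,suppress=True)
print("liner",tri((180.9,223.3),(185,181.2)),onz("top",185,181.2,.092),onz("scene",180.9,223.3,.092))
print("gasket",tri((270,211.7),(258.9,192.5)),onz("top",258.9,192.5,.06),onz("scene",270,211.7,.06),"foot",onz("top",258.7,194.4,.009))
print("knob",tri((354.5,178.5),(343,198.5)),onz("top",343,198.5,.091),onz("scene",354.5,178.5,.091),"flange",onz("top",337.5,200.5,.004))
# rim-circle and flange refinement by mask contours
b,_=blob("top",T,(3,100,40),(16,255,255),(186,182),16);print("liner mask bbox",b.min(0),b.max(0))
for z,r in((.092,.03),(0,.0255)):
    P=[.538,.274,z];print(proj("top",P),r*366/(1.264-z))
E
```

```text
liner [0.5425 0.2777 0.0889] [0.5416 0.2764 0.092 ] [0.539  0.2797 0.092 ]
gasket [0.5034 0.0382 0.0576] [0.5027 0.0377 0.06  ] [0.501  0.0407 0.06  ] foot [0.5024 0.0374 0.009 ]
knob [ 0.473  -0.2314  0.0912] [ 0.4727 -0.2317  0.091 ] [ 0.4734 -0.2312  0.091 ] flange [ 0.475  -0.2344  0.004 ]
liner mask bbox [175 172] [196 191]
[185.7342 182.2778] 9.368600682593858
[190.4389 186.2299] 7.38370253164557
```

```bash
cat > g.py <<'E'
import sys
from h import *
from scipy.spatial.transform import Rotation as R
s=readout.state(); r=R.from_euler("xyz",s["tool_rot"])
x,y,z,yaw=map(float,sys.argv[1:5])
t=R.from_euler("xyz",[np.pi,0,yaw])
print(np.round(np.degrees((r.inv()*t).as_rotvec()),1),np.round(1000*r.inv().apply(np.array([x,y,z])-s["eef_pos"]),1),"t",s["clock"])
E
python3 g.py 0.541 0.277 0.2 0
```

```text
[-0.1  0.  14.5] [ 593.2 -682.    -8.4] t 0.1
```

apply_moves --increments '[[[-0.1,0,8],[33,-38,-8.4],85],[[-0.1,0,14.5],[66,-76,-8.4],85],[[-0.1,0,14.5],[99,-114,-8.4],85],[[-0.1,0,14.5],[132,-152,-8.4],85],[[-0.1,0,14.5],[165,-190,-8.4],85],[[-0.1,0,14.5],[198,-228,-8.4],85],[[-0.1,0,14.5],[231,-266,-8.4],85],[[-0.1,0,14.5],[264,-304,-8.4],85],[[-0.1,0,14.5],[297,-342,-8.4],85],[[-0.1,0,14.5],[330,-380,-8.4],85],[[-0.1,0,14.5],[363,-418,-8.4],85],[[-0.1,0,14.5],[396,-456,-8.4],85]]'

```text
clock: 1.3
eef_pos: [0.4052, 0.0038, 0.1997]
tool_rot: [-3.141, -0.001, 0.009]
ft_force: [1.5, -1.6, 0.0]
width: 0.0851
finger_force: 0.0
```

```bash
python3 g.py 0.541 0.277 0.2 0
```

```text
[-0.  -0.   0.5] [ 138.2 -272.    -0. ] t 1.3
```

apply_moves --increments '[[[0,0,0.5],[23,-45,0],85],[[0,0,0.5],[46,-90,0],85],[[0,0,0.5],[69,-136,0],85],[[0,0,0.5],[92,-181,0],85],[[0,0,0.5],[115,-226,0],85],[[0,0,0.5],[130,-256,0],85],[[0,0,0.5],[138.2,-272,0],85],[[0,0,0.5],[138.2,-272,0],85],[[0,0,0.5],[138.2,-272,40],85],[[0,0,0.5],[138.2,-272,80],85],[[0,0,0.5],[138.2,-272,80],85]]'

```text
clock: 2.4
eef_pos: [0.5401, 0.0497, 0.1623]
tool_rot: [-3.104, 0.002, 0.07]
ft_force: [-0.1, 0.1, -0.7]
width: 0.085
finger_force: 0.0
```

```bash
python3 - <<'E'
from h import *
S=get_image("scene");T=get_image("top");np.save("s1.npy",S);np.save("t1.npy",T)
save("c1",[("s",S,(181,222)),("s",S,(350,195)),("t",T,(186,182)),("t",T,(338,200))],k=4,r=36)
E
python3 g.py 0.541 0.277 0.066 0
```

```text
[-2.1  0.4  4. ] [  18.2 -222.9  103.6] t 2.5
```

View pics/c1.png

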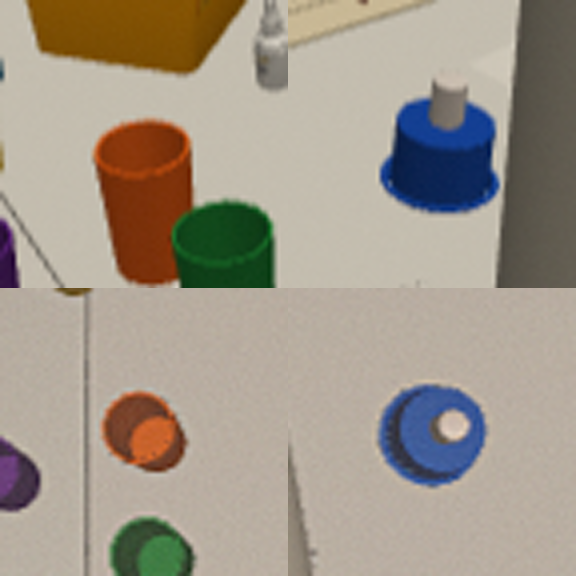

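The picture shows the cup and cap still standing where they were. The arm stopped short, so I check the joints.

```bash
python3 - <<'E'
from workcell import *
s=readout.state(); print(s)
E
```

```text
{'clock': 2.5, 'q': array([0.06946758, 0.06263353, 0.09142675, 1.60473965, 0.03739593,
       3.14058494]), 'qd': array([ 1.97081458e-05, -2.16881315e-02,  3.85721065e-02,  3.70768488e-02,
        2.41153243e-04, -1.54600901e-03]), 'effort': array([ 3.38938425e-02, -5.11566639e+01,  4.72076941e+01, -6.02947734e-01,
        1.25403805e-01, -8.59837019e-05]), 'eef_pos': array([0.53927655, 0.04969909, 0.16133052]), 'tool_rot': array([-3.10419156,  0.00511243,  0.0704746 ]), 'ft_force': array([ 0.13712807, -0.62914455, -0.1300283 ]), 'torque': array([-0.04318197,  0.04509113, -0.01830993]), 'finger_force': 0.0, 'width': 0.08493445318295863}
```

Joint 6 hit its range, because yaw = q1 − q6 + π. I'll use yaw 2.36, which also keeps the fingers diagonal and clear of the green and purple cups.

```bash
python3 g.py 0.541 0.277 0.19 2.36
```

```text
[  -1.4   -2.3 -131.2] [  17.6 -227.5  -20.3] t 2.5
```

apply_moves --increments '[[[0,0,-8],[0,0,-20],85],[[0,0,-16],[2,-20,-20],85],[[0,0,-24],[3,-40,-20],85],[[-0.5,-1,-32],[5,-60,-20],85],[[-0.5,-1,-40],[6,-80,-20],85],[[-0.5,-1,-48],[8,-100,-20],85],[[-1,-2,-56],[9,-120,-20],85],[[-1,-2,-64],[11,-140,-20],85],[[-1,-2,-72],[12,-160,-20],85],[[-1,-2,-80],[14,-180,-20],85],[[-1,-2,-88],[15,-200,-20],85],[[-1.4,-2.3,-96],[17.6,-227,-20],85]]'

```text
clock: 3.7
eef_pos: [0.5416, 0.2766, 0.1932]
tool_rot: [-3.133, 0.003, 1.751]
ft_force: [0.0, 0.3, 1.0]
width: 0.0849
finger_force: 0.0
```

```bash
python3 g.py 0.541 0.277 0.15 2.36
```

```text
[ -0.5  -0.  -34.9] [ 0.6 -0.1 43.2] t 3.7
```

apply_moves --increments '[[[-0.5,0,-8],[0.6,0,0],85],[[-0.5,0,-16],[0.6,0,0],85],[[-0.5,0,-24],[0.6,0,0],85],[[-0.5,0,-32],[0.6,0,15],85],[[-0.5,0,-34.9],[0.6,0,43],85],[[-0.5,0,-34.9],[0.6,0,43],85]]'

```text
clock: 4.3
eef_pos: [0.5397, 0.2761, 0.1464]
tool_rot: [-3.136, -0.002, 2.356]
ft_force: [-0.5, 0.2, -1.5]
width: 0.0852
finger_force: 0.0
```

```bash
python3 - <<'E'
from h import *
S=get_image("scene");T=get_image("top");np.save("s1.npy",S);np.save("t1.npy",T)
save("c2",[("s",S,(181,222)),("t",T,(186,182))],k=7,r=40)
E
python3 g.py 0.541 0.277 0.066 2.36
```

```text
[-0.1 -0.  -0.4] [ 0.1  0.4 84.1] t 4.4
```

View pics/c2.png

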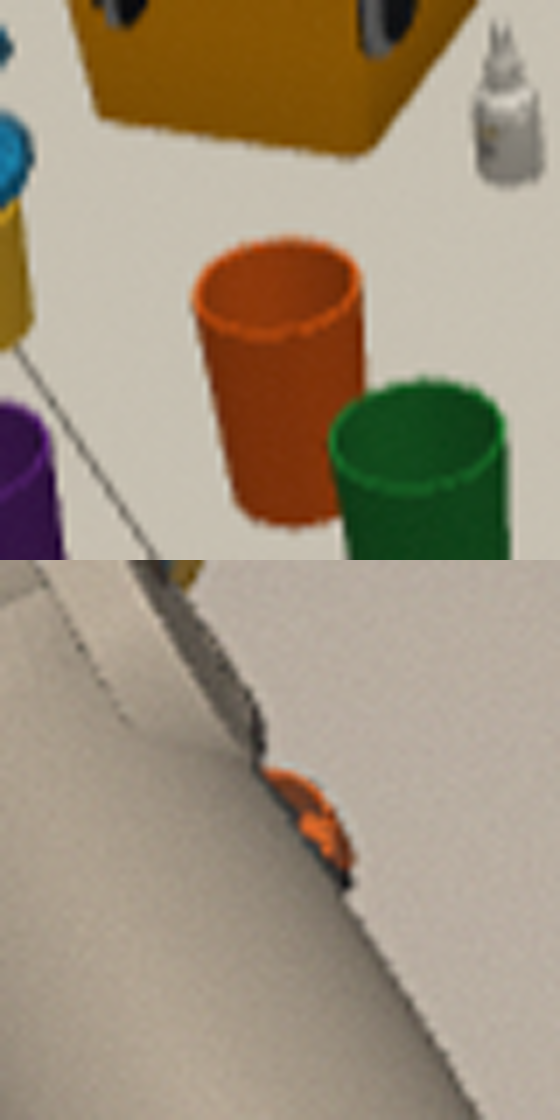

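The fingertips (black, crop (125,10) and (385,30)) straddle the orange rim, so I descend.

apply_moves --increments '[[[0,0,0],[0,0,20],85],[[0,0,0],[0,0,40],85],[[0,0,0],[0,0,60],85],[[0,0,0],[0,0,75],85],[[0,0,0],[0,0,84],85],[[0,0,0],[0,0,84],85]]'

```text
clock: 5.0
eef_pos: [0.541, 0.2768, 0.0653]
tool_rot: [-3.14, -0.001, 2.355]
ft_force: [0.7, 0.2, 1.2]
width: 0.0854
finger_force: 0.0
```

apply_moves --increments '[[[0,0,0],[0,0,0],40],[[0,0,0],[0,0,0],40],[[0,0,0],[0,0,0],40],[[0,0,0],[0,0,0],40],[[0,0,0],[0,0,0],40],[[0,0,0],[0,0,0],40],[[0,0,0],[0,0,0],40],[[0,0,0],[0,0,0],40]]'

```text
clock: 5.8
eef_pos: [0.5413, 0.2769, 0.0657]
tool_rot: [-3.141, -0.001, 2.356]
ft_force: [0.0, -0.0, -0.1]
width: 0.0397
finger_force: 0.0
```

```bash
python3 - <<'E'
from h import *
S=get_image("scene");T=get_image("top")
save("c3",[("s",S,(190,222)),("t",T,(186,182))],k=5,r=60)
im=np.hstack([cv2.resize(S[182:262,140:240],None,fx=4,fy=4,interpolation=2),cv2.resize(T[142:222,136:236],None,fx=4,fy=4,interpolation=2)]);cv2.imwrite("pics/c3.png",im[:,:,::-1])
print(proj("scene",[.541,.277,.066]),proj("top",[.541,.277,.066]))
E
```

```text
[182.6375481  230.88261552] [186.22710645 182.57952137]
```

View pics/c3.png

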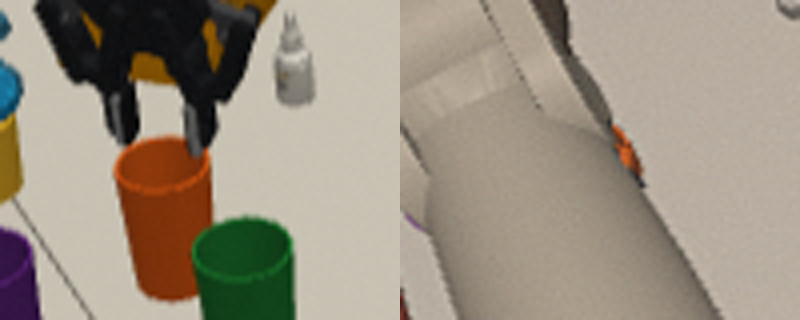

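The fingers closed without touching the cup, which still stands. They appear at scene ≈(171,218) and (190,221), while the reported TCP should project to (182.6,231). I take a closer look at the tips.

```bash
python3 - <<'E'
from h import *
S=get_image("scene")
cv2.imwrite("pics/c4.png",cv2.resize(S[195:245,150:216],None,fx=12,fy=12,interpolation=cv2.INTER_NEAREST)[:,:,::-1])
for P in([0,0,0],[0.541,.277,.092]): print(proj("scene",P),proj("top",P))
E
```

```text
[422.21717432 350.55898618] [274.29562998 346.71618677]
[181.5720994  222.55560286] [184.80652422 181.38373429]
```

View pics/c4.png

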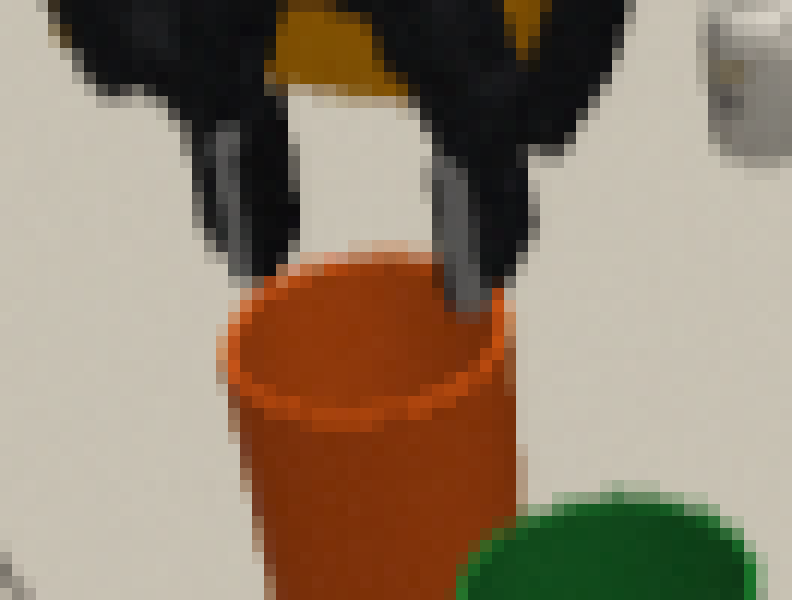

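The right tip is drawn in front of the far rim, so the tips hang above the cup, about 30 mm higher than the reported TCP suggests. I open again and descend in small steps while watching the force.

apply_moves --increments '[[[0,0,0],[0,0,0],85],[[0,0,0],[0,0,0],85],[[0,0,0],[0,0,0],85],[[0,0,0],[0,0,0],85],[[0,0,0],[0,0,0],85],[[0,0,0],[0,0,0],85],[[0,0,0],[0,0,8],85],[[0,0,0],[0,0,16],85],[[0,0,0],[0,0,16],85]]'

```text
clock: 6.85
eef_pos: [0.5404, 0.2765, 0.0478]
tool_rot: [-3.138, -0.001, 2.356]
ft_force: [-0.1, -0.1, -0.4]
width: 0.0849
finger_force: 0.0
```

apply_moves --increments '[[[0,0,0],[0,0,5],85],[[0,0,0],[0,0,10],85],[[0,0,0],[0,0,14],85],[[0,0,0],[0,0,14],85]]'

```text
clock: 7.25
eef_pos: [0.5409, 0.2767, 0.0349]
tool_rot: [-3.14, -0.001, 2.356]
ft_force: [0.1, 0.2, 0.2]
width: 0.0849
finger_force: 0.0
```

```bash
python3 - <<'E'
from h import *
S=get_image("scene")
T=get_image("top")
cv2.imwrite("pics/c5.png",np.hstack([cv2.resize(S[195:250,146:212],None,fx=6,fy=8,interpolation=2),cv2.resize(T[150:205,160:226],None,fx=6,fy=8,interpolation=2)])[:,:,::-1])
E
```

```text
(no output)
```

View pics/c5.png

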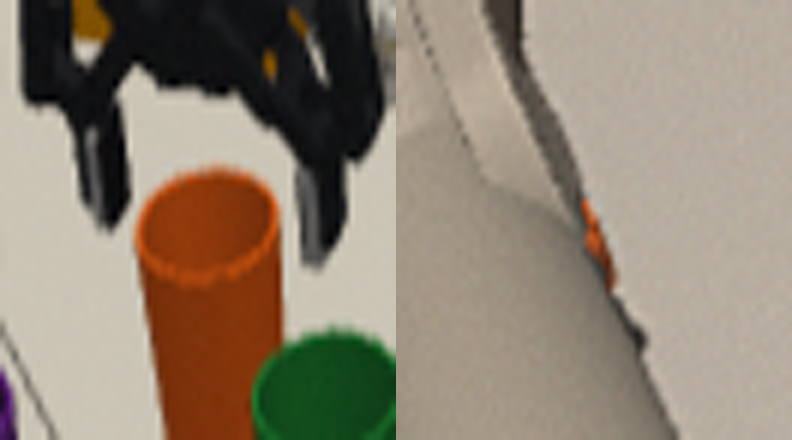

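Both tips now straddle the rim (scene ≈(164,223) and (199,228)), level with or just under it. The top view agrees with the xy estimate. I go 6 mm lower and close.

apply_moves --increments '[[[0,0,0],[0,0,6],85],[[0,0,0],[0,0,6],50],[[0,0,0],[0,0,6],50],[[0,0,0],[0,0,6],50],[[0,0,0],[0,0,6],50],[[0,0,0],[0,0,6],50],[[0,0,0],[0,0,6],50],[[0,0,0],[0,0,6],50]]'

```text
clock: 8.15
eef_pos: [0.5416, 0.2771, 0.0302]
tool_rot: [3.141, -0.0, 2.356]
ft_force: [0.6, 2.1, 5.3]
width: 0.0578
finger_force: 64.3
```

Gripped (58 mm, 64 N). Now I lift.

apply_moves --increments '[[[0,0,0],[0,0,-8],50],[[0,0,0],[0,0,-24],50],[[0,0,0],[0,0,-45],50],[[0,0,0],[0,0,-70],50],[[0,0,0],[0,0,-95],50],[[0,0,0],[0,0,-115],50],[[0,0,0],[0,0,-126],50],[[0,0,0],[0,0,-130],50],[[0,0,0],[0,0,-130],50]]'

```text
clock: 9.05
eef_pos: [0.5413, 0.2769, 0.1594]
tool_rot: [-3.14, -0.001, 2.355]
ft_force: [-0.4, -0.7, -0.9]
width: 0.0575
finger_force: 64.1
```

```bash
python3 g.py 0.5025 0.0385 0.16 2.36; python3 -c "
from h import *
for n,c in(('scene',(175,190)),('top',(180,175))):
    b,m=blob(n,get_image(n),(3,140,60),(12,255,255),c,45); print(n,b.min(0),b.max(0),len(b))"
```

```text
[-0.1 -0.  -0.3] [-141.3 -195.9   -0.4] t 9.05
scene [163 172] [188 215] 117
top [183 167] [189 180] 27
```

apply_moves --increments '[[[0,0,0],[-6,-8,0],50],[[0,0,0],[-18,-25,0],50],[[0,0,0],[-33,-46,0],50],[[0,0,0],[-50,-69,0],50],[[0,0,0],[-68,-94,0],50],[[0,0,0],[-86,-119,0],50],[[0,0,0],[-103,-143,0],50],[[0,0,0],[-118,-164,0],50],[[0,0,0],[-130,-181,0],50],[[0,0,0],[-138,-192,0],50],[[0,0,0],[-141,-196,0],50],[[0,0,0],[-141,-196,0],50]]'

```text
clock: 10.35
eef_pos: [0.5022, 0.0383, 0.1596]
tool_rot: [-3.141, -0.001, 2.355]
ft_force: [-0.1, 0.5, -0.6]
width: 0.058
finger_force: 64.1
```

```bash
python3 - <<'E'
from h import *
S=get_image("scene");T=get_image("top");np.save("s6.npy",S);np.save("t6.npy",T)
b,m=blob("scene",S,(3,140,60),(14,255,255),(268,175),45); print(b.min(0),b.max(0))
ys=np.unique(b[:,1])
for y in range(b[:,1].min(),b[:,1].max()+1,3): 
    r=b[b[:,1]==y][:,0]; print(y,r.min(),r.max(),end="; ")
print()
for dz in(0.08,.1,.12):
    for e in(0,.092): print(dz,e,proj("scene",[.5025,.0385,dz+e]),proj("top",[.5025,.0385,dz+e]))
cv2.imwrite("pics/c6.png",np.hstack([cv2.resize(S[150:250,220:320],None,fx=4,fy=5,interpolation=2),cv2.resize(T[140:240,208:308],None,fx=4,fy=5,interpolation=2)])[:,:,::-1])
E
python3 g.py 0.5025 0.0385 0.16 2.36
```

```text
[259 153] [281 193]
153 268 273; 156 260 281; 159 259 280; 162 259 281; 165 259 281; 168 260 281; 171 260 281; 174 260 280; 177 260 280; 180 260 279; 183 260 279; 186 260 279; 189 260 278; 192 263 276; 
0.08 0 [270.39148518 205.04309714] [258.77714306 191.82761407]
0.08 0.092 [270.51350209 175.33833615] [259.36645851 188.04161303]
0.1 0 [270.41714548 198.79614938] [258.89747361 191.05456189]
0.1 0.092 [270.54143175 168.5389188 ] [259.50769363 187.13426143]
0.12 0 [270.44327498 192.43497786] [259.02193432 190.25497589]
0.12 0.092 [270.56989452 161.60971789] [259.65419192 186.19309708]
[-0.  -0.  -0.2] [-0.6 -0.4 -0.4] t 10.45
```

View pics/c6.png

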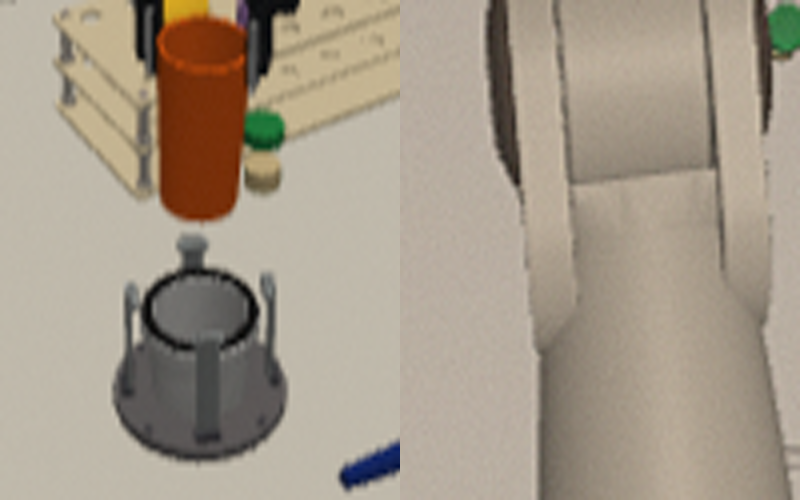

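The cup hangs upright on the bucket's axis: cup centre u≈269.5–270, gasket centre (270,212). I lower it, slowly towards the floor.

apply_moves --increments '[[[0,0,0],[0,0,8],50],[[0,0,0],[0,0,24],50],[[0,0,0],[0,0,42],50],[[0,0,0],[0,0,58],50],[[0,0,0],[0,0,70],50],[[0,0,0],[0,0,78],50],[[0,0,0],[0,0,84],50],[[0,0,0],[0,0,90],50],[[0,0,0],[0,0,95],50],[[0,0,0],[0,0,100],50],[[0,0,0],[0,0,105],50],[[0,0,0],[0,0,105],50]]'

```text
clock: 11.65
eef_pos: [0.5019, 0.0386, 0.0542]
tool_rot: [-3.14, -0.001, 2.355]
ft_force: [0.2, -0.4, -0.7]
width: 0.0578
finger_force: 64.1
```

apply_moves --increments '[[[0,0,0],[0,0,3],50],[[0,0,0],[0,0,6],50],[[0,0,0],[0,0,9],50],[[0,0,0],[0,0,9],50]]'

```text
clock: 12.05
eef_pos: [0.502, 0.0386, 0.0453]
tool_rot: [-3.14, -0.001, 2.356]
ft_force: [-0.5, 0.4, -1.4]
width: 0.0583
finger_force: 64.1
```

apply_moves --increments '[[[0,0,0],[0,0,1],50],[[0,0,0],[0,0,2],50],[[0,0,0],[0,0,2.5],50],[[0,0,0],[0,0,2.5],50]]'

```text
clock: 12.45
eef_pos: [0.5022, 0.0386, 0.0433]
tool_rot: [-3.141, -0.0, 2.356]
ft_force: [-0.1, -0.8, -0.6]
width: 0.0579
finger_force: 64.2
```

```bash
python3 - <<'E'
from h import *
S=get_image("scene")
b,m=blob("scene",S,(3,140,60),(14,255,255),(268,200),40); print(b.min(0),b.max(0))
for z in(.105,.11): print(proj("scene",[.5025,.0385,z]))
d=(S.max(2)<60).astype(np.uint8)
for v in range(188,214,1): print(v,"".join("#" if x else "o" if o else "." for x,o in zip(d[v,240:302],m[v,240:302])))
E
```

```text
[259 192] [280 218]
[270.42363337 197.21668652]
[270.43015078 195.6300365 ]
188 ............#########...................##############........
189 ..............#######...................##############........
190 ..............#######....................############.........
191 ..............###..##....................############.........
192 ...............##..##....oooooooooo......###########..........
193 ...............##.###..ooooooooooooooo....#####...............
194 ...............##.##ooooooooooooooooooo....####...............
195 ...............##.##ooooooooooooooooooooo..####...............
196 ...............##.##ooooooooooooooooooooo..####...............
197 ...............##.#oooooooooooooooooooooo..####...............
198 ...............##.##ooooooooooooooooooooo..####...............
199 ...............##.##ooooooooooooooooooooo..####...............
200 ................#.##ooooooooooooooooooooo..####...............
201 ..................##ooooooooooooooooooooo..###................
202 ...................#ooooooooooooooooooooo..###................
203 ....................ooooooooooooooooooooo..##.................
204 ....................ooooooooooooooooooooo.....................
205 ....................ooooooooooooooooooooo.....................
206 ....................ooooooooooooooooooooo.....................
207 ..................##ooooooooooooooooooooo#....................
208 .................###ooooooooooooooooooooo##...................
209 ................##..ooooooooooooooooooooo.#...................
210 ................##..ooooooooooooooooooooo.##..................
211 ................##..oooooooooooooooooooo..##..................
212 ................##..oooooooooooooooooooo..###.................
213 ................##..oooooooooooooooooooo..##..................
```

apply_moves --increments '[[[0,0,0],[0,0,1],50],[[0,0,0],[0,0,1],50]]'

```text
clock: 12.7
eef_pos: [0.5026, 0.0385, 0.0431]
tool_rot: [-3.141, 0.0, 2.355]
ft_force: [-1.6, -0.4, 5.2]
width: 0.0578
finger_force: 64.6
```

apply_moves --increments '[[[0,0,0],[0,0,1],50],[[0,0,0],[0,0,1],50]]'

```text
clock: 12.9
eef_pos: [0.5028, 0.0384, 0.043]
tool_rot: [3.141, 0.001, 2.355]
ft_force: [-2.1, -0.8, 11.7]
width: 0.0581
finger_force: 65.1
```

It is on the floor: contact came at TCP z = 0.043, as predicted. I release and rise.

apply_moves --increments '[[[0,0,0],[0,0,-1.5],72],[[0,0,0],[0,0,-1.5],72],[[0,0,0],[0,0,-1.5],72],[[0,0,0],[0,0,-1.5],72],[[0,0,0],[0,0,-8],80],[[0,0,0],[0,0,-20],80],[[0,0,0],[0,0,-45],80],[[0,0,0],[0,0,-80],80],[[0,0,0],[0,0,-115],80],[[0,0,0],[0,0,-130],80]]'

```text
clock: 13.9
eef_pos: [0.5033, 0.0388, 0.1759]
tool_rot: [3.139, 0.003, 2.355]
ft_force: [0.7, 0.4, -0.2]
width: 0.0801
finger_force: 0.0
```

```bash
python3 - <<'E'
from h import *
S=get_image("scene")
b,m=blob("scene",S,(3,140,60),(14,255,255),(268,200),40); print(b.min(0),b.max(0))
b,m=blob("scene",S,(100,120,60),(125,255,255),(352,195),26);print(b.min(0),b.max(0))
E
python3 g.py 0.474 -0.232 0.18 1.2
```

```text
[258 192] [280 218]
[337 184] [366 211]
[ 0.3  0.1 66.2] [-170.6 -212.4   -3.2] t 13.95
```

The liner sits on the floor (rim top at row 192, unchanged after letting go). Now the cap.

apply_moves --increments '[[[0,0,7],[-12,-15,0],60],[[0,0,14],[-28,-35,0],60],[[0,0,21],[-48,-60,-3],60],[[0,0,28],[-68,-85,-3],60],[[0,0,35],[-88,-110,-3],60],[[0,0,42],[-108,-135,-3],60],[[0,0,49],[-128,-160,-3],60],[[0,0,56],[-146,-182,-3],60],[[0,0,63],[-160,-200,-3],60],[[0.3,0.1,66.2],[-168,-209,-3],60],[[0.3,0.1,66.2],[-170.6,-212.4,-3],60],[[0.3,0.1,66.2],[-170.6,-212.4,-3],60]]'

```text
clock: 15.15
eef_pos: [0.4724, -0.2323, 0.1743]
tool_rot: [-3.135, 0.002, 1.201]
ft_force: [-1.0, 0.4, -0.1]
width: 0.0599
finger_force: 0.0
```

```bash
python3 g.py 0.474 -0.232 0.08 1.2; python3 - <<'E'
from h import *
S=get_image("scene");T=get_image("top")
b,m=blob("scene",S,(100,120,60),(125,255,255),(352,195),26);print(b.min(0),b.max(0))
cv2.imwrite("pics/c7.png",np.hstack([cv2.resize(S[130:230,300:400],None,fx=4,fy=5,interpolation=2),cv2.resize(T[150:250,288:388],None,fx=4,fy=5,interpolation=2)])[:,:,::-1])
d=(S.max(2)<60)
for v in range(140,172,2): print(v,"".join("#" if x else "." for x in d[v,320:390]))
E
```

```text
[-0.4  0.1  0.1] [ 1.   1.9 94.3] t 15.15
[337 184] [348 210]
140 ......................................................................
142 ......................................................................
144 ......................................................................
146 ......................................................................
148 ......................................................................
150 ......................................................................
152 ......................................................................
154 ......................................................................
156 ......................................................................
158 ............##........................................................
160 ......................................................................
162 ......................................................................
164 ......................................................................
166 ......................................................................
168 ......................................................................
170 ......................................................................
```

apply_moves --increments '[[[-0.3,0.1,0],[1,1.9,20],60],[[-0.3,0.1,0],[1,1.9,50],60],[[-0.3,0.1,0],[1,1.9,80],60],[[-0.3,0.1,0],[1,1.9,100],60],[[-0.3,0.1,0],[1,1.9,112],60],[[-0.3,0.1,0],[1,1.9,120],60],[[-0.3,0.1,0],[1,1.9,126],60],[[-0.3,0.1,0],[1,1.9,126],60]]'

```text
clock: 16.05
eef_pos: [0.474, -0.2317, 0.0484]
tool_rot: [-3.141, 0.0, 1.201]
ft_force: [-0.1, 0.3, 0.1]
width: 0.06
finger_force: 0.0
```

apply_moves --increments '[[[0,0,0],[0,0,6],60],[[0,0,0],[0,0,12],60],[[0,0,0],[0,0,17],60],[[0,0,0],[0,0,17],60]]'

```text
clock: 16.45
eef_pos: [0.4735, -0.2317, 0.0305]
tool_rot: [-3.14, 0.0, 1.2]
ft_force: [-1.0, -0.7, 0.1]
width: 0.0598
finger_force: 0.0
```

Aligned with no contact. I close on the knob.

apply_moves --increments '[[[0,0,0],[0,0,0],15],[[0,0,0],[0,0,0],15],[[0,0,0],[0,0,0],15],[[0,0,0],[0,0,0],15],[[0,0,0],[0,0,0],15],[[0,0,0],[0,0,0],15],[[0,0,0],[0,0,0],15],[[0,0,0],[0,0,0],15]]'

```text
clock: 17.25
eef_pos: [0.4743, -0.232, 0.0319]
tool_rot: [3.141, 0.0, 1.2]
ft_force: [-0.0, -0.4, 4.9]
width: 0.0236
finger_force: 59.3
```

Gripped, with the tips touching the dome. I lift.

apply_moves --increments '[[[0,0,0],[0,0,-8],15],[[0,0,0],[0,0,-24],15],[[0,0,0],[0,0,-45],15],[[0,0,0],[0,0,-70],15],[[0,0,0],[0,0,-95],15],[[0,0,0],[0,0,-118],15],[[0,0,0],[0,0,-136],15],[[0,0,0],[0,0,-145],15],[[0,0,0],[0,0,-145],15]]'

```text
clock: 18.15
eef_pos: [0.4743, -0.232, 0.1772]
tool_rot: [3.141, 0.0, 1.2]
ft_force: [0.1, -0.1, -1.3]
width: 0.0237
finger_force: 59.1
```

```bash
python3 g.py 0.5027 0.0385 0.176 1.2; python3 - <<'E'
from h import *
T=get_image("top");S=get_image("scene")
for n,im,c in(("top",T,(340,195)),("scene",S,(345,160))):
    b,m=blob(n,im,(100,120,60),(125,255,255),c,50);print(n,b.min(0),b.max(0))
E
```

```text
[0. 0. 0.] [262.4 -71.5   1.2] t 18.15
top [335 182] [354 209]
scene [341 140] [352 166]
```

apply_moves --increments '[[[0,0,0],[12,-3,0],15],[[0,0,0],[34,-9,0],15],[[0,0,0],[62,-17,0],15],[[0,0,0],[93,-25,0],15],[[0,0,0],[125,-34,0],15],[[0,0,0],[157,-43,0],15],[[0,0,0],[188,-51,0],15],[[0,0,0],[217,-59,0],15],[[0,0,0],[240,-65,0],15],[[0,0,0],[255,-69.5,0],15],[[0,0,0],[262.4,-71.5,0],15],[[0,0,0],[262.4,-71.5,0],15]]'

```text
clock: 19.45
eef_pos: [0.502, 0.0396, 0.1758]
tool_rot: [-3.14, 0.001, 1.202]
ft_force: [-0.6, -0.5, -0.8]
width: 0.0236
finger_force: 59.1
```

```bash
python3 g.py 0.5027 0.0385 0.176 1.2; python3 - <<'E'
from h import *
S=get_image("scene");np.save("s8.npy",S)
b,m=blob("scene",S,(100,120,50),(125,255,255),(270,180),50);print("cap",b.min(0),b.max(0))
for y in range(b[:,1].min(),b[:,1].max()+1,2):
    r=b[b[:,1]==y][:,0]; print(y,r.min(),r.max(),end="; ")
b,m=blob("scene",S,(3,140,60),(14,255,255),(268,205),30);print("\nliner",b.min(0),b.max(0))
# predicted flange outline if centred on bucket axis
a=np.linspace(0,6.283,60)
for z in(.1453,):
    pts=np.array([proj("scene",[.5027+.044*np.cos(t),.0385+.044*np.sin(t),z]) for t in a]);print("pred flange",pts.min(0),pts.max(0))
pts=np.array([proj("scene",[.5027+.03*np.cos(t),.0385+.03*np.sin(t),.105]) for t in a]);print("pred rim",pts.min(0),pts.max(0))
cv2.imwrite("pics/c8.png",cv2.resize(S[130:250,215:325],None,fx=5,fy=5,interpolation=2)[:,:,::-1])
E
```

```text
[-0.1  0.   0.1] [-0.8  1.1 -0.2] t 19.45
cap [254 161] [286 192]
161 264 264; 163 259 280; 165 257 283; 167 257 283; 169 257 283; 171 257 283; 173 256 283; 175 256 283; 177 256 283; 179 256 284; 181 254 285; 183 254 286; 185 254 286; 187 255 285; 189 258 283; 191 262 278; 
liner [258 193] [280 218]
pred flange [253.52121186 175.64894048] [287.3680532  193.28747348]
pred rim [259.06644908 191.1383422 ] [281.71534388 203.49114002]
```

The cap hangs over the bucket axis (flange u 254–286, centre 270). The liner rim centre is ≈269, about 2.5 mm off but inside the 3 mm play. I bias the cap 1 mm towards it and lower in stages.

apply_moves --increments '[[[0,0,0],[1,0,8],15],[[0,0,0],[1,0,18],15],[[0,0,0],[1,0,28],15],[[0,0,0],[1,0,34],15],[[0,0,0],[1,0,37],15],[[0,0,0],[1,0,40],15],[[0,0,0],[1,0,43],15],[[0,0,0],[1,0,46],15],[[0,0,0],[1,0,46],15]]'

```text
clock: 20.4
eef_pos: [0.5027, 0.0396, 0.1301]
tool_rot: [-3.141, 0.0, 1.2]
ft_force: [-0.4, 0.1, -0.9]
width: 0.0238
finger_force: 59.1
```

apply_moves --increments '[[[0,0,0],[0,0,4],15],[[0,0,0],[-0.5,0,8],15],[[0,0,0],[-1,0,12],15],[[0,0,0],[-1,0,16],15],[[0,0,0],[-1,0,20],15],[[0,0,0],[-1,0,24],15],[[0,0,0],[-1,0,24],15]]'

```text
clock: 21.1
eef_pos: [0.5021, 0.0386, 0.1057]
tool_rot: [-3.14, 0.001, 1.2]
ft_force: [-1.1, 0.6, -2.2]
width: 0.0237
finger_force: 59.1
```

```bash
python3 - <<'E'
from h import *
S=get_image("scene")
cv2.imwrite("pics/c9.png",cv2.resize(S[150:250,215:325],None,fx=6,fy=6,interpolation=2)[:,:,::-1])
E
```

```text
(no output)
```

View pics/c9.png

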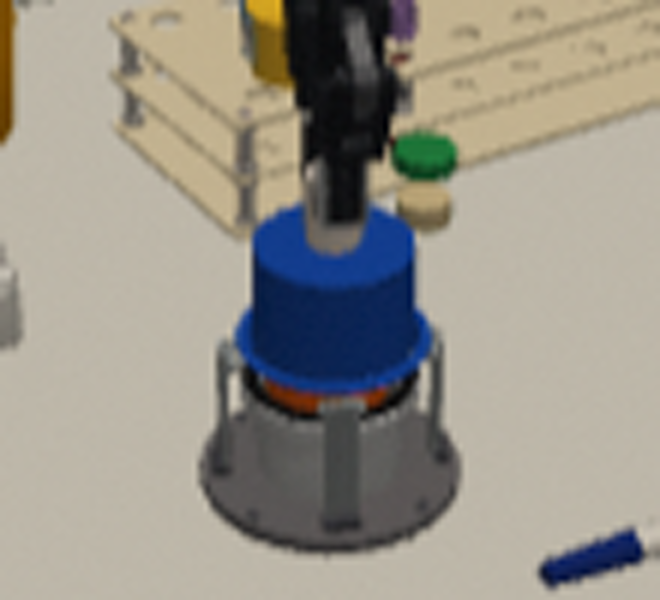

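The cap hangs level between the catches (flange crop u 236–432, catches 225–437) with the liner inside. Now I press.

apply_moves --increments '[[[0,0,0],[0,0,1.5],15],[[0,0,0],[0,0,3],15],[[0,0,0],[0,0,4.5],15],[[0,0,0],[0,0,4.5],15]]'

```text
clock: 21.55
eef_pos: [0.5031, 0.0387, 0.1024]
tool_rot: [3.141, -0.001, 1.2]
ft_force: [1.6, 0.0, 1.8]
width: 0.0233
finger_force: 59.4
```

apply_moves --increments '[[[0,0,0],[0,0,1],15],[[0,0,0],[0,0,2],15],[[0,0,0],[0,0,2],15]]'

```text
clock: 21.85
eef_pos: [0.5036, 0.0388, 0.1014]
tool_rot: [3.139, -0.001, 1.2]
ft_force: [1.8, 0.8, 9.3]
width: 0.0237
finger_force: 60.1
```

apply_moves --increments '[[[0,0,0],[0,0,1],15],[[0,0,0],[0,0,2],15],[[0,0,0],[0,0,2],15]]'

```text
clock: 22.15
eef_pos: [0.5038, 0.0388, 0.1002]
tool_rot: [3.138, -0.002, 1.2]
ft_force: [1.3, 0.7, 13.6]
width: 0.0236
finger_force: 60.7
```

apply_moves --increments '[[[0,0,0],[0,0,1],15],[[0,0,0],[0,0,2],15],[[0,0,0],[0,0,2],15]]'

```text
clock: 22.45
eef_pos: [0.503, 0.0386, 0.0968]
tool_rot: [3.14, -0.001, 1.2]
ft_force: [2.4, -0.2, 1.7]
width: 0.024
finger_force: 59.4
```

apply_moves --increments '[[[0,0,0],[0,0,1],15],[[0,0,0],[0,0,2],15],[[0,0,0],[0,0,2],15]]'

```text
clock: 22.75
eef_pos: [0.5015, 0.0385, 0.0927]
tool_rot: [-3.139, 0.001, 1.2]
ft_force: [0.9, -0.6, -8.4]
width: 0.0237
finger_force: 59.6
```

Snapped: the force dropped and the catches now pull the cap down. I press onto the gasket.

apply_moves --increments '[[[0,0,0],[0,0,1],15],[[0,0,0],[0,0,2],15],[[0,0,0],[0,0,2],15]]'

```text
clock: 23.05
eef_pos: [0.5024, 0.0387, 0.0921]
tool_rot: [-3.141, -0.0, 1.2]
ft_force: [0.1, 0.4, -0.5]
width: 0.0234
finger_force: 60.3
```

apply_moves --increments '[[[0,0,0],[0,0,1],15],[[0,0,0],[0,0,2],15],[[0,0,0],[0,0,2],15]]'

```text
clock: 23.35
eef_pos: [0.5029, 0.0387, 0.0917]
tool_rot: [3.14, -0.001, 1.2]
ft_force: [-3.5, -1.3, 10.9]
width: 0.0238
finger_force: 61.5
```

apply_moves --increments '[[[0,0,0],[0,0,1],15],[[0,0,0],[0,0,2],15],[[0,0,0],[0,0,2],15]]'

```text
clock: 23.65
eef_pos: [0.5032, 0.0387, 0.0916]
tool_rot: [3.138, -0.002, 1.2]
ft_force: [-8.3, -1.6, 23.7]
width: 0.0233
finger_force: 63.0
```

apply_moves --increments '[[[0,0,0],[0,0,0],15],[[0,0,0],[0,0,0],15],[[0,0,0],[0,0,0],15],[[0,0,0],[0,0,0],15]]'

```text
clock: 24.05
eef_pos: [0.5032, 0.0387, 0.0916]
tool_rot: [3.138, -0.002, 1.2]
ft_force: [-8.6, -1.2, 24.9]
width: 0.0237
finger_force: 63.0
```

```bash
python3 - <<'E'
from h import *
S=get_image("scene")
b,m=blob("scene",S,(100,120,50),(125,255,255),(270,200),30);print("cap",b.min(0),b.max(0))
a=np.linspace(0,6.283,60)
pts=np.array([proj("scene",[.5027+.044*np.cos(t),.0385+.044*np.sin(t),.06]) for t in a]);print("pred",pts.min(0),pts.max(0))
for u in(258,264,276,282): print(u,b[b[:,0]==u][:,1].max(),end=" ")
s=readout.state();print(s["ft_force"],s["eef_pos"],s["torque"],s["clock"])
E
```

```text
cap [255 189] [286 219]
pred [254.05461359 202.12080596] [286.61614019 220.7385569 ]
258 216 264 219 276 218 282 216 [-8.72703293 -1.58019211 25.02767239] [0.503158   0.03868717 0.09161078] [-0.09356656  1.86257973  0.0070716 ] 24.1
```

The cap sits flush at the predicted height and is level and steady under a 25 N push, so I hand it in.

```bash
python3 -c "
from workcell import *
print(job_done())"
```

```text
the job is handed in; nothing more can be done
None
```

I handed the job in at 24 s: the liner is nested on the bucket floor, the cap is snapped on flush, and the gripper is still pressing it on the gasket with about 25 N; `job_done()` gave no verdict, and I did not measure the bystanders again at the end.

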